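# Set the conveyor lane width with the knurled wheel

### The arm

A 6-joint arm with a two-finger parallel gripper is mounted at the origin on the work surface. World frame = base frame: x ahead of the robot, y to its left, z up, the work surface at z = 0. Lengths are in m, angles in rad, forces in N, time in s.
With the tool pointing down it reaches from about 0.3 to 0.775 m from the base axis. Payload 14.6 kg.
Tool frame: the origin (TCP) lies at the very end of the fingers, on their centre line; the grasp point (between the pads) lies 19 mm behind it; y points along the fingers, x is the direction in which the jaws open and shut, and the axes are right-handed (so a half turn about y gives the same grasp; the last joint's range is limited). The gripper opens to 94 mm and grips with 3 to 60 N. Pads are 16 mm wide; open, the fingers measure 119 mm over their backs; the gripper's body (75 mm by 177 mm) begins 78 mm behind the grasp point.
Start: joints at [1.069, 0.3, 1.521, -0, 1.321, -0.067], TCP at [0.232, 0.499, 0.205] pointing down, gripper open.
Joint ranges: [-3.03, 3.03], [-0.79, 2.21], [0.23, 2.52], [-1.04, 4.18], [0, 3.07], [-2.55, 2.55]. Speed limits (rad/s): [2.22, 2.22, 2.57, 3.14, 3.14, 3.14].

### API

Orientations are given as [roll, pitch, yaw] about the fixed x, y, z axes, in that order (R = Rz(yaw) Ry(pitch) Rx(roll)).
In Python, from station import get_obs, cams, hand_in gives the robot as it stands. The module is installed in compiled form; this text tells all that it offers.
- The arm moves only by the tool step_arm, never from a script. Its argument "plan" is a list of rows, each an object with "grip": the closure, from -1 (fully open) to 1 (shut), so that 0 is half open; "slide": the shift along the tool's x, y, z in m, a list of three; "spin": the turn about the tool's y in degrees. A call has 1 to 20 rows; each row shifts and turns the commanded pose from where the row before left it, along the tool's axes as they then stand; what a row does not reach is not made up. A row lasts 1/12 s, in which the tool goes at most 41.7 mm and 7.16 degrees, less where a joint would pass 70% of its speed; a pose out of reach is approached as far as the arm can. A call is refused whole if a number of a shift passes 0.0417 or a number of a turn 7.16, either way. A call with a gripper value outside its range is refused whole. The fingers move at their own pace and stop on an object; "force" is the grip in N (left out, the last holds). Time passes only in rows, so rows that do not move let the fingers close. It gives the time, the measured TCP pose, the force and the opening at its end, in the units of the state.
- get_obs(): the state, without advancing time (a new reading comes with each control period).
- cams.camera(name): name is "scene" or "top"; returns the picture (384x512x3 uint8, blue, green, red); there is no depth.
- cams.calibration(name): a dict with "K" (3x3 intrinsics, pixels), "T" (4x4, takes a point from camera to world coordinates). Camera axes: x right, y up, looking along -z (the intrinsics and any distortion apply to the point x, -y, -z); pixel columns grow to the right and rows downward; lengths in m; the calibration is good to about 2 mm. A picture is of the moment at which its call begins. calibration takes no time and is no camera call.
- hand_in(): hands the job in, once; it reports no verdict.
The state is a dict: "time_s": time; "qpos": joint angles; "joint_vel": joint speeds; "tau": joint torques, N m; "ee_pos": TCP position; "eef_rot": TCP orientation; "force": force on the tool from outside, world axes, zero at the start; "moment": the same for the moment, N m; "grip_width": finger opening in m.
Only numpy, scipy, OpenCV 4.12 (cv2) and the standard library are available. Lean on these libraries where they do the work, as an engineer would, in place of code of your own. Each camera call takes 0.05 s, during which the arm holds its last target.

### The job

The lane on the bench conveyor is too wide for the next product. With the gripper's fingertips resting lightly on top of the knurled wheel, roll it, in as many strokes as you need, until the moving green fence has closed the gap so that its red needle lies inside the yellow gauge band; then take the fingers away. Work it by the wheel alone: do not push the fence itself, and do not pick up or disturb the other things on the bench.

Things in the scene. Friction and masses are not known exactly. Their poses are not given: they have to be found in the camera images.
- lane: Fixed lane-width adjuster: aluminium plate 250 (x) by 360 (y) by 14 mm thick, grey rollers between two green fences. Origin: centre of the plate's underside, on the bench. Its y axis runs across the lane from the fixed fence (y = -116 mm, 200 mm long, top 62 mm up) to the wheel (y = +132 mm); x is parallel to the wheel's axle and points to the scale side; z up. Turned by up to 0.4 rad.
- wheel: Black knurled wheel, radius 32 mm, 26 mm wide. Origin: its centre, 48 mm above the bench (it turns; use its position only); level axle along lane x. Grey cheeks (tops 66 mm up) stand close on both sides; only the top is exposed. Dragging the top towards the fixed fence (lane -y) moves the fence the same way, 1 mm per 3.2 mm of rim; back opens it. Stays where left; 1.2 N at the rim turns it.
- crown (a point): Point on top of the wheel, 80 mm above the bench, above the middle of the axle. Fixed to the lane: it does not turn. The wheel is rigid: press with some 4 to 15 N there, enough for the rim not to slip under a dragged fingertip.
- fence: Moving green fence with its sliders and red needle: 200 mm long along x, 12 mm thick, top 67 mm above the bench. It slides along lane y: y = +46 mm at the start, closing up to 65 mm towards -y. Origin: on its middle line, at bench level. Axes parallel to the lane's.
- needle (a point): Underside of the red needle, a bar 4 mm wide and 32 mm long along x on the fence's scale side, 32 mm above the bench, over the white scale strip. The point lies on its middle line.
- gauge: Yellow gauge band on the white scale strip under the needle's path: 12 mm wide along y, 32 mm along x, 2.5 mm thick. Origin: middle of its underside, 26 mm above the bench; axes parallel to the lane's. The needle is set when its middle line is over the band's middle line, along y. At the start the needle is 12 to 52 mm away, on the +y side.
- carton: Bystander: small brown carton 55 by 40 by 50 mm high, standing on the rollers beside the fixed fence. Origin: middle of its underside.
- hexkey: Bystander: loose dark hex key, 90 mm long with a 22 mm leg, 6 mm thick, lying on the bench in front of the plate. Origin: middle of its long leg, underside.
- jar: Bystander: amber jar with white cap, 44 mm across, 55 mm high. Origin: middle of its underside.
- washbottle: Bystander: white wash bottle with red cap, 64 mm across, 150 mm high. Origin: middle of its underside.
- beaker: Bystander: glass beaker 72 mm across, 85 mm high. Origin: middle of its underside.
- driver: Bystander: screwdriver lying on the bench. Origin: near its middle.
- partsbin: Bystander: blue open bin 120 by 160 by 60 mm high. Origin: middle of its underside.

How it is judged:
On the way:
1. a fingertip on the wheel has rolled the fence at least 3 mm (contact force between the fingers and wheel above 0.3 N and distance of needle from where it was at the start of the episode above 0.003 m), for 0.05 s.
At the end, for the whole second after the job is handed in: the needle's middle line is within 4 mm of the gauge band's middle line (the 4 mm needle lies wholly inside the 12 mm band), the fence is at rest, and the bystanders are where they were (15 mm; hex key and screwdriver 20 mm) (y of needle in the frame of gauge between -0.004 and 0.004 m and linear speed of fence below 0.004 m/s and distance of each of carton, jar, washbottle, beaker, partsbin from where it was at the start of the episode below 0.015 m and distance of each of hexkey, driver from where it was at the start of the episode below 0.02 m); the robot touches nothing.
It fails at once if the robot pushes the moving fence itself (over 2 N) (contact force between any of the fingers, the arm and fence above 2 N).
It fails at once if the wheel is pressed hard (over 40 N) (contact force between any of the fingers, the arm and wheel above 40 N).
It fails at once if a bystander is lifted, carried or pushed away (15 mm; hex key and screwdriver 20 mm) (distance of any of carton, jar, washbottle, beaker, partsbin from where it was at the start of the episode above 0.015 m or distance of any of hexkey, driver from where it was at the start of the episode above 0.02 m).
It also fails if it takes over 72 s, if anything falls off the work surface, if the arm or the gripper's body presses on something with over 40 N, if the wrist force passes 120 N, or if a joint passes its speed limit or range.

## Working session

There is one attempt and no reset: what is moved stays moved. The work goes in short steps, Python scripts to look and compute and a tool call to move; the robot and the scene stay as the last step left them, time stands still between calls to the robot, and variables do not carry over. Pictures are saved under pics/ and viewed, and the job is handed in when it is done.

Besides the shell and the picture viewer there is one more tool, called after "Call:" as a command line: name --argument value ..., lists and objects as JSON in quotes. step_arm: Moves the arm, as the interface text tells. Its arguments: {"type":"object","properties":{"plan":{"type":"array","items":{"type":"object","properties":{"grip":{"type":"number"},"slide":{"type":"array","items":{"type":"number"}},"spin":{"type":"number"}}}},"force":{"type":"number"}},"required":["plan"]}

```bash
mkdir -p pics; python3 - <<'E'
from station import get_obs, cams
import cv2
for n in("scene","top"):
    im=cams.camera(n); cv2.imwrite(f"pics/{n}0.png",im)
    c=cams.calibration(n); print(n,c["K"],c["T"],[k for k in c])
print(get_obs())
E
```

```text
scene [[457.85694373   0.         256.31567697]
 [  0.         457.85694373 187.21339452]
 [  0.           0.           1.        ]] [[-0.81605763 -0.30829162  0.48888262  1.39435618]
 [ 0.57768501 -0.46165764  0.67316584  1.11928289]
 [ 0.01816501  0.83176228  0.55483469  1.08042526]
 [ 0.          0.          0.          1.        ]] ['K', 'T']
top [[348.92322271   0.         255.48880265]
 [  0.         348.92322271 194.8614689 ]
 [  0.           0.           1.        ]] [[-1.49724214e-02  9.96003567e-01 -8.80495381e-02  4.32241585e-01]
 [-9.99887890e-01 -1.48982216e-02  1.49984841e-03 -8.82952096e-02]
 [ 1.82072831e-04  8.80621233e-02  9.96114968e-01  1.12464646e+00]
 [ 0.00000000e+00  0.00000000e+00  0.00000000e+00  1.00000000e+00]] ['K', 'T']
{'time_s': 0.1, 'qpos': array([ 1.06938867e+00,  3.00421728e-01,  1.52151838e+00, -1.35531800e-05,
        1.32066894e+00, -6.65785683e-02]), 'joint_vel': array([ 0.0012761 , -0.00042796,  0.0001888 , -0.00014328,  0.00041506,
        0.00059638]), 'tau': array([ 3.26100366e-03, -5.32640612e+01, -3.53286624e+01,  7.10296654e-02,
        2.35092145e-02, -8.70441954e-05]), 'ee_pos': array([0.23157591, 0.49862011, 0.20493993]), 'eef_rot': array([-1.57074181e+00,  1.01500930e-03,  1.13597063e+00]), 'force': array([ 0.2455183 , -0.13975871, -0.14060479]), 'moment': array([ 0.032866  , -0.01080918, -0.07349992]), 'grip_width': 0.09413929939110363}
```

View pics/scene0.png

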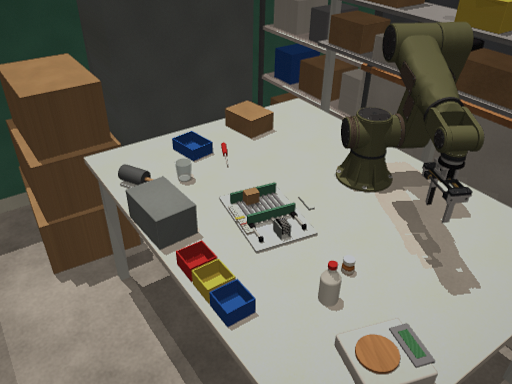

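View pics/top0.png

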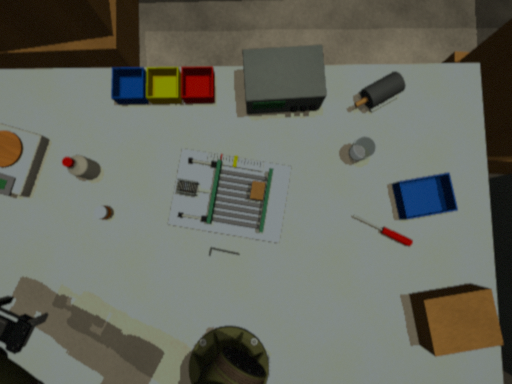

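The scene view shows the lane at about (268,215) and the wheel at (283,228). In the top view the wheel is at about (187,187), the fences at x≈211 and x≈266, and the yellow band at (236,161). I'll enlarge both.

```bash
python3 - <<'E'
import cv2
a=cv2.imread("pics/top0.png")[140:250,160:300]; cv2.imwrite("pics/topz.png",cv2.resize(a,None,fx=5,fy=5,interpolation=cv2.INTER_CUBIC))
a=cv2.imread("pics/scene0.png")[175:255,210:325]; cv2.imwrite("pics/scenez.png",cv2.resize(a,None,fx=6,fy=6,interpolation=cv2.INTER_CUBIC))
E
```

```text
(no output)
```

View pics/topz.png

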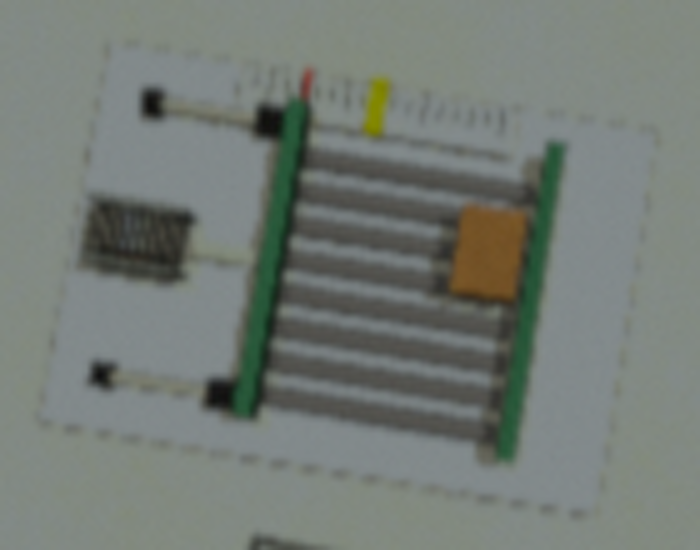

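View pics/scenez.png

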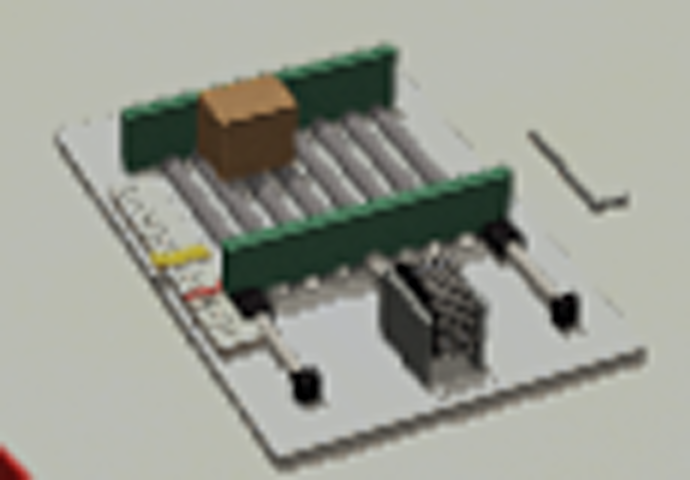

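```bash
cat > h.py <<'E'
import numpy as np, cv2
from station import cams,get_obs
def ray(n,uv,z):
    c=cams.calibration(n);K,T=c["K"],c["T"]
    d=np.array([(uv[0]-K[0,2])/K[0,0],-(uv[1]-K[1,2])/K[1,1],-1.]); d=T[:3,:3]@d; o=T[:3,3]
    return o+d*(z-o[2])/d[2]
def proj(n,p):
    c=cams.calibration(n);K,T=c["K"],c["T"]
    q=T[:3,:3].T@(np.asarray(p)-T[:3,3]); return np.array([K[0,0]*q[0]/-q[2]+K[0,2],K[1,1]*-q[1]/-q[2]+K[1,2]])
def cen(m,roi):
    u0,v0,u1,v1=roi
    w=np.zeros(m.shape);w[v0:v1,u0:u1]=m[v0:v1,u0:u1]
    v,u=np.nonzero(w); return np.array([np.average(u,weights=w[v,u]),np.average(v,weights=w[v,u])]),len(u)
def needle(im,n,roi):
    f=cv2.GaussianBlur(im,(1,1),0).astype(float);b,g,r=f[...,0],f[...,1],f[...,2]
    red=np.clip(r-np.maximum(g,b)-25,0,None); yel=np.clip(np.minimum(r,g)-b-50,0,None)*(abs(r-g)<50)
    a,na=cen(red,roi);y,ny=cen(yel,roi)
    return a,na,y,ny
E
python3 - <<'E'
from h import *
im=cv2.imread("pics/top0.png"); f=im.astype(float)
b,g,r=f[...,0],f[...,1],f[...,2]
m=((g-r>25)&(g-b>8)).astype(np.uint8); m[:150]=0;m[235:]=0;m[:,:180]=0;m[:,290:]=0
n,l,s,c=cv2.connectedComponentsWithStats(m)
for i in range(1,n):
    if s[i,4]<30: continue
    v,u=np.nonzero(l==i); z=.067 if c[i][0]<240 else .062
    rc=cv2.minAreaRect(np.stack([u,v],1).astype(np.float32)); 
    P=np.array([ray("top",(a,bb),z) for a,bb in zip(u,v)])
    L=cv2.fitLine(P[:,:2].astype(np.float32),cv2.DIST_HUBER,0,.01,.01).ravel()
    d=L[:2]*np.sign(L[0]); mid=np.mean(P,0); t=(P[:,:2]-mid[:2])@d; w=(P[:,:2]-mid[:2])@[-d[1],d[0]]
    print(s[i],rc,d,np.arctan2(d[1],d[0]),mid,t.min(),t.max(),w.min(),w.max())
a,na,y,ny=needle(im,"top",(195,145,285,180)); print("needle",a,na,y,ny,ray("top",a,.034),ray("top",y,.0285))
im=cv2.imread("pics/scene0.png")
a,na,y,ny=needle(im,"scene",(225,200,255,235)); print("needle",a,na,y,ny,ray("scene",a,.034),ray("scene",y,.0285))
E
```

```text
[207 160  14  63 251] ((213.71307373046875, 191.12582397460938), (4.228776454925537, 63.142005920410156), 10.007979393005371) [ 0.98382753 -0.17911853] -0.18009043 [0.53913085 0.0372931  0.067     ] -0.095708833518545 0.0971642992710658 -0.0065497604879844835 0.006474331562584076
[260 169  13  63 210] ((265.6756896972656, 199.9459686279297), (3.2879791259765625, 63.12921142578125), 9.462321281433105) [ 0.98381025 -0.17921321] -0.18018667 [ 0.50959814 -0.12063718  0.062     ] -0.09537313940296889 0.09796707823694879 -0.004989734399670093 0.005078992672219474
needle [220.99186992 155.98373984] 8 [234.80891135 160.99265044] 43 [0.65395619 0.01752269 0.034     ] [ 0.63826278 -0.02578912  0.0285    ]
needle [243.64102564 223.09116809] 10 [239.52078522 217.1812933 ] 19 [0.64874852 0.01810514 0.034     ] [ 0.63763966 -0.02611323  0.0285    ]
```

Both views agree. The lane yaw is -0.180, the crown is near (0.554, 0.123), and the needle is about 45 mm from the band. I'll shut the fingers, line their width up with lane y, and move above the wheel at a safe height.

Call:
step_arm --plan '[{"grip":1,"spin":-4.87},{"grip":1,"spin":-4.87},{"grip":1,"spin":-4.87},{"grip":1,"slide":[-0.0195,0,-0.024]},{"grip":1,"slide":[-0.0195,0,-0.024]},{"grip":1,"slide":[-0.0195,0,-0.024]},{"grip":1,"slide":[-0.0195,0,-0.024]},{"grip":1,"slide":[-0.0195,0,-0.024]},{"grip":1,"slide":[-0.0195,0,-0.024]},{"grip":1,"slide":[-0.0195,0,-0.024]},{"grip":1,"slide":[-0.0195,0,-0.024]},{"grip":1,"slide":[-0.0195,0,-0.024]},{"grip":1,"slide":[-0.0195,0,-0.024]},{"grip":1,"slide":[-0.0195,0,-0.024]},{"grip":1,"slide":[-0.0195,0,-0.024]},{"grip":1,"slide":[-0.0195,0,-0.024]},{"grip":1,"slide":[-0.0195,0,-0.024]},{"grip":1,"slide":[-0.0195,0,-0.024]},{"grip":1,"slide":[-0.0195,0,-0.024]}]' --force 20

```text
schema error: expected keys grip, slide, spin
```

Call:
step_arm --plan '[{"grip":1},{"grip":1},{"grip":1}]'

```text
schema error: expected keys grip, slide, spin
```

```bash
python3 - <<'E'
from h import *
o=get_obs(); print(o)
im=cams.camera("scene"); 
a=im[120:255,200:350]; cv2.imwrite("pics/s1.png",cv2.resize(a,None,fx=4,fy=4))
print(proj("scene",(.554,.123,.080))-[200,120], proj("scene",o["ee_pos"])-[200,120])
E
```

```text
{'time_s': 0.1, 'qpos': array([ 1.06938867e+00,  3.00421728e-01,  1.52151838e+00, -1.35531800e-05,
        1.32066894e+00, -6.65785683e-02]), 'joint_vel': array([ 0.0012761 , -0.00042796,  0.0001888 , -0.00014328,  0.00041506,
        0.00059638]), 'tau': array([ 3.26100366e-03, -5.32640612e+01, -3.53286624e+01,  7.10296654e-02,
        2.35092145e-02, -8.70441954e-05]), 'ee_pos': array([0.23157591, 0.49862011, 0.20493993]), 'eef_rot': array([-1.57074181e+00,  1.01500930e-03,  1.13597063e+00]), 'force': array([ 0.2455183 , -0.13975871, -0.14060479]), 'moment': array([ 0.032866  , -0.01080918, -0.07349992]), 'grip_width': 0.09413929939110363}
[82.07337202 98.85484845] [234.99076047  93.08770128]
```

View pics/s1.png

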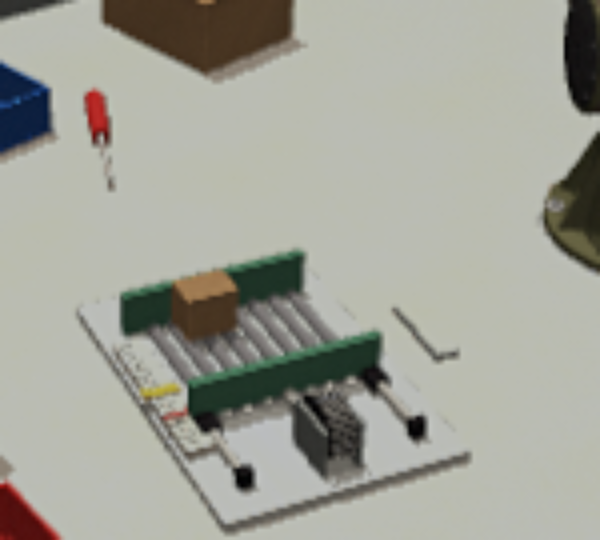

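The arm hasn't moved, because every row needs all three keys. The predicted crown lands at (328,395) in the zoom, on the top of the wheel.

Call:
step_arm --plan '[{"grip":1,"slide":[0,0,0],"spin":-4.87},{"grip":1,"slide":[0,0,0],"spin":-4.87},{"grip":1,"slide":[0,0,0],"spin":-4.87},{"grip":1,"slide":[-0.0195,0,-0.024],"spin":0},{"grip":1,"slide":[-0.0195,0,-0.024],"spin":0},{"grip":1,"slide":[-0.0195,0,-0.024],"spin":0},{"grip":1,"slide":[-0.0195,0,-0.024],"spin":0},{"grip":1,"slide":[-0.0195,0,-0.024],"spin":0},{"grip":1,"slide":[-0.0195,0,-0.024],"spin":0},{"grip":1,"slide":[-0.0195,0,-0.024],"spin":0},{"grip":1,"slide":[-0.0195,0,-0.024],"spin":0},{"grip":1,"slide":[-0.0195,0,-0.024],"spin":0},{"grip":1,"slide":[-0.0195,0,-0.024],"spin":0},{"grip":1,"slide":[-0.0195,0,-0.024],"spin":0},{"grip":1,"slide":[-0.0195,0,-0.024],"spin":0},{"grip":1,"slide":[-0.0195,0,-0.024],"spin":0},{"grip":1,"slide":[-0.0195,0,-0.024],"spin":0},{"grip":1,"slide":[-0.0195,0,-0.024],"spin":0},{"grip":1,"slide":[-0.0195,0,-0.024],"spin":0}]' --force 20

```text
time_s: 1.73
ee_pos: [0.5544, 0.1218, 0.2053]
eef_rot: [-1.57, 0.0, 1.391]
force: [-0.4, 0.2, -0.4]
grip_width: 0.0005
```

Call:
step_arm --plan '[{"grip":1,"slide":[0,0,0],"spin":0},{"grip":1,"slide":[0,0,0],"spin":0},{"grip":1,"slide":[0,0,0],"spin":0}]'

```text
time_s: 1.98
ee_pos: [0.5533, 0.1235, 0.2052]
eef_rot: [-1.57, 0.0, 1.391]
force: [-0.4, 0.2, 0.4]
grip_width: 0.0001
```

```bash
cat >> h.py <<'E'
yaw=-.180; ey=np.array([-np.sin(yaw),np.cos(yaw)]); ex=np.array([np.cos(yaw),np.sin(yaw)]); CR=np.array([.5542,.1229])
def st():
    o=get_obs(); d=o["ee_pos"][:2]-CR
    print("t",round(o["time_s"],2),"lane dx,dy mm",np.round([d@ex*1e3,d@ey*1e3],1),"z",round(o["ee_pos"][2]*1e3,1),"rot",np.round(o["eef_rot"],3),"F",np.round(o["force"],1),"w",round(o["grip_width"],4))
    return o
E
python3 - <<'E'
from h import *
st()
im=cams.camera("scene"); 
a=im[120:255,200:350]; cv2.imwrite("pics/s2.png",cv2.resize(a,None,fx=4,fy=4))
a=cams.camera("top")[140:250,160:300]; cv2.imwrite("pics/t2.png",cv2.resize(a,None,fx=4,fy=4))
E
```

```text
t 1.98 lane dx,dy mm [-1.   0.4] z 205.2 rot [-1.57   0.     1.391] F [-0.4  0.2  0.4] w 0.0001
```

View pics/s2.png

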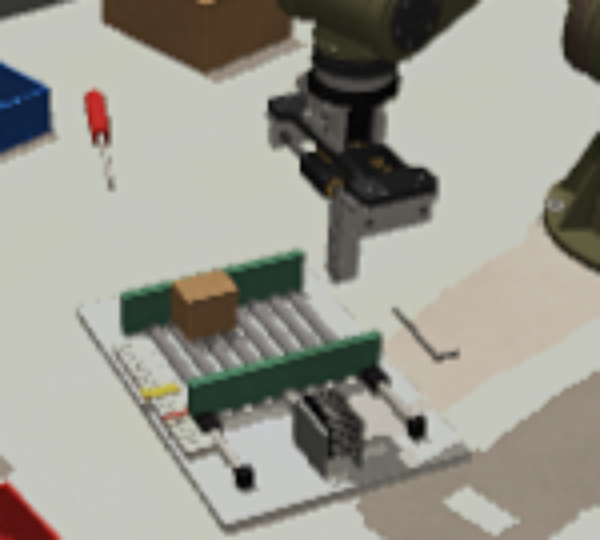

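View pics/t2.png

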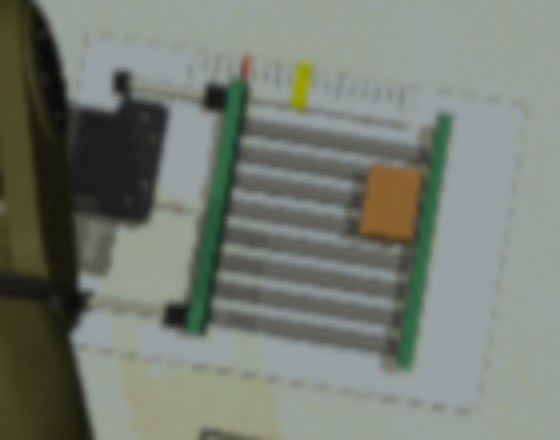

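The fingers are shut above the wheel, and the needle and band stay visible in both views (top zoom (245,68) and (302,85)). Now I'll come down to just above the crown, offset +10 mm.

Call:
step_arm --plan '[{"grip":1,"slide":[0.01,0.02,-0.001],"spin":0},{"grip":1,"slide":[0,0.025,0],"spin":0},{"grip":1,"slide":[0,0.025,0],"spin":0},{"grip":1,"slide":[0,0.025,0],"spin":0},{"grip":1,"slide":[0,0.015,0],"spin":0},{"grip":1,"slide":[0,0.009,0],"spin":0},{"grip":1,"slide":[0,0,0],"spin":0},{"grip":1,"slide":[0,0,0],"spin":0}]'

```text
time_s: 2.75
ee_pos: [0.5565, 0.1333, 0.0871]
eef_rot: [-1.571, -0.0, 1.392]
force: [-0.2, -0.0, 0.3]
grip_width: 0.0002
```

Call:
step_arm --plan '[{"grip":1,"slide":[0,0.002,0],"spin":0},{"grip":1,"slide":[0,0.001,0],"spin":0},{"grip":1,"slide":[0,0,0],"spin":0}]'

```text
time_s: 3.0
ee_pos: [0.5567, 0.1329, 0.084]
eef_rot: [-1.572, -0.0, 1.391]
force: [1.0, -0.2, 1.0]
grip_width: 0.0004
```

Call:
step_arm --plan '[{"grip":1,"slide":[0,0.001,0],"spin":0},{"grip":1,"slide":[0,0.001,0],"spin":0},{"grip":1,"slide":[0,0,0],"spin":0}]'

```text
time_s: 3.25
ee_pos: [0.5564, 0.1328, 0.0814]
eef_rot: [-1.571, -0.0, 1.391]
force: [-1.0, 1.1, -0.3]
grip_width: 0.0003
```

Call:
step_arm --plan '[{"grip":1,"slide":[0,0.001,0],"spin":0},{"grip":1,"slide":[0,0,0],"spin":0}]'

```text
time_s: 3.42
ee_pos: [0.5564, 0.1328, 0.0803]
eef_rot: [-1.571, 0.0, 1.391]
force: [0.7, 0.9, -1.1]
grip_width: 0.0008
```

Call:
step_arm --plan '[{"grip":1,"slide":[0,0.0005,0],"spin":0},{"grip":1,"slide":[0,0,0],"spin":0}]'

```text
time_s: 3.58
ee_pos: [0.5565, 0.1328, 0.0799]
eef_rot: [-1.571, 0.0, 1.391]
force: [-0.2, -0.2, 0.6]
grip_width: 0.0004
```

Call:
step_arm --plan '[{"grip":1,"slide":[0,0.0005,0],"spin":0},{"grip":1,"slide":[0,0,0],"spin":0}]'

```text
time_s: 3.75
ee_pos: [0.5565, 0.1328, 0.0794]
eef_rot: [-1.571, 0.0, 1.391]
force: [-0.1, 0.7, 0.2]
grip_width: 0.0006
```

Call:
step_arm --plan '[{"grip":1,"slide":[0,0.0005,0],"spin":0},{"grip":1,"slide":[0,0,0],"spin":0}]'

```text
time_s: 3.92
ee_pos: [0.5565, 0.1328, 0.0792]
eef_rot: [-1.571, -0.0, 1.391]
force: [-0.8, -0.9, 2.1]
grip_width: 0.0003
```

Call:
step_arm --plan '[{"grip":1,"slide":[0,0.0005,0],"spin":0},{"grip":1,"slide":[0,0,0],"spin":0}]'

```text
time_s: 4.08
ee_pos: [0.5566, 0.1328, 0.079]
eef_rot: [-1.571, -0.0, 1.391]
force: [-2.2, -0.8, 6.1]
grip_width: 0.0004
```

Call:
step_arm --plan '[{"grip":1,"slide":[0,0.0005,0],"spin":0},{"grip":1,"slide":[0,0,0],"spin":0}]'

```text
time_s: 4.25
ee_pos: [0.5567, 0.1329, 0.0788]
eef_rot: [-1.572, -0.0, 1.391]
force: [-4.7, -1.8, 11.1]
grip_width: 0.0003
```

Contact at z≈79 mm with 11 N. I'll try a short stroke.

Call:
step_arm --plan '[{"grip":1,"slide":[-0.002,0,0],"spin":0},{"grip":1,"slide":[-0.002,0,0],"spin":0}]'

```text
time_s: 4.42
ee_pos: [0.5562, 0.1298, 0.0794]
eef_rot: [-1.572, -0.002, 1.391]
force: [-5.7, 5.7, 17.7]
grip_width: 0.0006
```

Call:
step_arm --plan '[{"grip":1,"slide":[-0.002,0,0],"spin":0},{"grip":1,"slide":[-0.002,0,0],"spin":0}]'

```text
time_s: 4.58
ee_pos: [0.5556, 0.1258, 0.0798]
eef_rot: [-1.573, -0.002, 1.391]
force: [-7.9, 5.3, 20.0]
grip_width: 0.0002
```

```bash
cat >> h.py <<'E'
def meas():
    out=[]
    for n,roi in(("top",(200,145,285,180)),("scene",(218,195,262,240))):
        im=cams.camera(n); a,na,y,ny=needle(im,n,roi)
        out.append((round(float((ray(n,a,.034)-ray(n,y,.0285))[:2]@ey*1e3),1),na,ny))
    print("needle-gauge mm:",out)
E
python3 - <<'E'
from h import *
st();meas()
E
```

```text
t 4.58 lane dx,dy mm [0.8 3.1] z 79.8 rot [-1.573 -0.002  1.391] F [-7.9  5.3 20. ] w 0.0002
needle-gauge mm: [(43.3, 10, 45), (39.8, 11, 20)]
```

It's rolling. I'll ease up by 0.8 mm and finish the stroke.

Call:
step_arm --plan '[{"grip":1,"slide":[-0.002,-0.0007,0],"spin":0},{"grip":1,"slide":[-0.002,0,0],"spin":0},{"grip":1,"slide":[-0.002,0,0],"spin":0}]'

```text
time_s: 4.93
ee_pos: [0.5544, 0.1195, 0.08]
eef_rot: [-1.572, -0.001, 1.391]
force: [-4.3, 1.0, 12.0]
grip_width: 0.0005
```

Call:
step_arm --plan '[{"grip":1,"slide":[-0.002,0,0],"spin":0},{"grip":1,"slide":[-0.002,0,0],"spin":0},{"grip":1,"slide":[-0.002,0,0],"spin":0}]'

```text
time_s: 5.18
ee_pos: [0.5532, 0.1132, 0.0794]
eef_rot: [-1.572, -0.001, 1.391]
force: [-0.5, 0.9, 3.9]
grip_width: 0.0003
```

Call:
step_arm --plan '[{"grip":1,"slide":[-0.002,0,0],"spin":0},{"grip":1,"slide":[-0.002,0,0],"spin":0}]'

```text
time_s: 5.35
ee_pos: [0.5521, 0.1091, 0.0786]
eef_rot: [-1.571, -0.0, 1.391]
force: [0.2, -1.1, 0.0]
grip_width: 0.0006
```

```bash
python3 - <<'E'
from h import *
st();meas()
E
```

```text
t 5.35 lane dx,dy mm [  0.4 -14. ] z 78.6 rot [-1.571 -0.     1.391] F [ 0.2 -1.1  0. ] w 0.0006
needle-gauge mm: [(38.5, 8, 45), (34.7, 11, 20)]
```

Contact fades at the ends, since the tip's flat is only a few mm wide. The next strokes will follow the wheel's arc.

Call:
step_arm --plan '[{"grip":1,"slide":[0,-0.006,0],"spin":0},{"grip":1,"slide":[0.014,0,0],"spin":0},{"grip":1,"slide":[0.014,0,0],"spin":0},{"grip":1,"slide":[0,0.004,0],"spin":0},{"grip":1,"slide":[0,0.0025,0],"spin":0},{"grip":1,"slide":[0,0.0008,0],"spin":0},{"grip":1,"slide":[0,0,0],"spin":0}]'

```text
time_s: 6.03
ee_pos: [0.5571, 0.1374, 0.0774]
eef_rot: [-1.571, -0.001, 1.391]
force: [-1.5, 3.8, 5.2]
grip_width: 0.0004
```

Call:
step_arm --plan '[{"grip":1,"slide":[-0.002,-0.0006,0],"spin":0},{"grip":1,"slide":[-0.002,-0.0004,0],"spin":0},{"grip":1,"slide":[-0.002,-0.0004,0],"spin":0}]'

```text
time_s: 6.28
ee_pos: [0.5561, 0.1314, 0.0793]
eef_rot: [-1.571, -0.001, 1.391]
force: [-3.5, 3.7, 9.6]
grip_width: 0.0008
```

Call:
step_arm --plan '[{"grip":1,"slide":[-0.002,-0.0002,0],"spin":0},{"grip":1,"slide":[-0.002,-0.0001,0],"spin":0},{"grip":1,"slide":[-0.002,0,0],"spin":0},{"grip":1,"slide":[-0.002,0,0],"spin":0}]'

```text
time_s: 6.62
ee_pos: [0.5548, 0.1233, 0.0801]
eef_rot: [-1.571, -0.001, 1.391]
force: [-5.7, 2.2, 14.0]
grip_width: 0.0002
```

Call:
step_arm --plan '[{"grip":1,"slide":[-0.002,0,0],"spin":0},{"grip":1,"slide":[-0.002,0,0],"spin":0},{"grip":1,"slide":[-0.002,0.0002,0],"spin":0},{"grip":1,"slide":[-0.002,0.0003,0],"spin":0}]'

```text
time_s: 6.95
ee_pos: [0.5534, 0.1151, 0.0795]
eef_rot: [-1.572, -0.0, 1.391]
force: [-5.2, 0.5, 12.6]
grip_width: 0.0004
```

Call:
step_arm --plan '[{"grip":1,"slide":[-0.002,0.0004,0],"spin":0},{"grip":1,"slide":[-0.002,0.0005,0],"spin":0},{"grip":1,"slide":[-0.002,0.0007,0],"spin":0}]'

```text
time_s: 7.2
ee_pos: [0.5523, 0.1089, 0.0777]
eef_rot: [-1.571, 0.0, 1.391]
force: [-3.6, -1.8, 10.3]
grip_width: 0.0004
```

```bash
python3 - <<'E'
from h import *
st();meas()
a=cams.camera("scene")[175:255,210:325]; cv2.imwrite("pics/s3.png",cv2.resize(a,None,fx=6,fy=6,interpolation=cv2.INTER_CUBIC))
E
```

```text
t 7.2 lane dx,dy mm [  0.6 -14.2] z 77.7 rot [-1.571  0.     1.391] F [-3.6 -1.8 10.3] w 0.0004
needle-gauge mm: [(29.2, 11, 45), (24.8, 11, 20)]
```

View pics/s3.png

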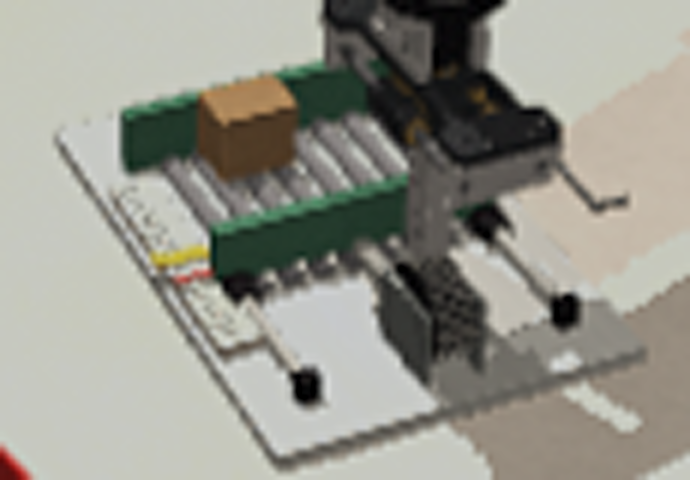

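The stroke gave about 9 mm at 5 to 14 N. The scene zoom shows the needle (195,275) nearing the band (180,257). I'll make two more like it.

Call:
step_arm --plan '[{"grip":1,"slide":[0,-0.0077,0],"spin":0},{"grip":1,"slide":[0.014,0,0],"spin":0},{"grip":1,"slide":[0.014,0,0],"spin":0},{"grip":1,"slide":[0,0.004,0],"spin":0},{"grip":1,"slide":[0,0.0025,0],"spin":0},{"grip":1,"slide":[0,0.0008,0],"spin":0},{"grip":1,"slide":[-0.002,-0.0006,0],"spin":0},{"grip":1,"slide":[-0.002,-0.0004,0],"spin":0},{"grip":1,"slide":[-0.002,-0.0004,0],"spin":0},{"grip":1,"slide":[-0.002,-0.0002,0],"spin":0},{"grip":1,"slide":[-0.002,-0.0001,0],"spin":0}]'

```text
time_s: 8.27
ee_pos: [0.5555, 0.1275, 0.0798]
eef_rot: [-1.571, -0.001, 1.391]
force: [-5.5, 3.9, 15.0]
grip_width: 0.0005
```

Call:
step_arm --plan '[{"grip":1,"slide":[-0.002,0,0],"spin":0},{"grip":1,"slide":[-0.002,0,0],"spin":0},{"grip":1,"slide":[-0.002,0,0],"spin":0},{"grip":1,"slide":[-0.002,0,0],"spin":0},{"grip":1,"slide":[-0.002,0.0002,0],"spin":0},{"grip":1,"slide":[-0.002,0.0003,0],"spin":0},{"grip":1,"slide":[-0.002,0.0004,0],"spin":0},{"grip":1,"slide":[-0.002,0.0005,0],"spin":0},{"grip":1,"slide":[-0.002,0.0007,0],"spin":0}]'

```text
time_s: 9.02
ee_pos: [0.5522, 0.1088, 0.0776]
eef_rot: [-1.571, 0.0, 1.391]
force: [-4.7, -2.5, 12.5]
grip_width: 0.0003
```

```bash
python3 - <<'E'
from h import *
st();meas();meas()
a=cams.camera("top")[140:250,160:300]; cv2.imwrite("pics/t4.png",cv2.resize(a,None,fx=5,fy=5,interpolation=cv2.INTER_CUBIC))
E
```

```text
t 9.02 lane dx,dy mm [  0.6 -14.2] z 77.6 rot [-1.571  0.     1.391] F [-4.7 -2.5 12.5] w 0.0003
needle-gauge mm: [(19.0, 8, 45), (15.4, 13, 21)]
needle-gauge mm: [(19.0, 9, 46), (15.1, 13, 20)]
```

View pics/t4.png

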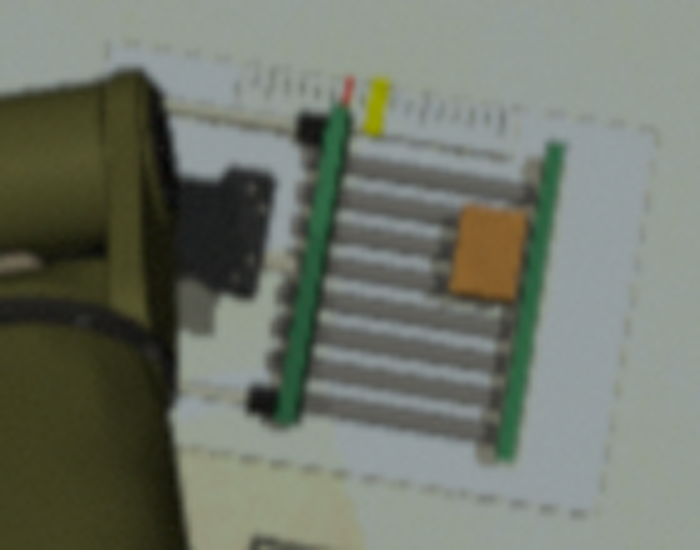

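The top view shows the needle at (349,90) and the band at (380,90), so about 19 mm remain. One more stroke.

Call:
step_arm --plan '[{"grip":1,"slide":[0,-0.0077,0],"spin":0},{"grip":1,"slide":[0.014,0,0],"spin":0},{"grip":1,"slide":[0.014,0,0],"spin":0},{"grip":1,"slide":[0,0.004,0],"spin":0},{"grip":1,"slide":[0,0.0025,0],"spin":0},{"grip":1,"slide":[0,0.0008,0],"spin":0},{"grip":1,"slide":[-0.002,-0.0006,0],"spin":0},{"grip":1,"slide":[-0.002,-0.0004,0],"spin":0},{"grip":1,"slide":[-0.002,-0.0004,0],"spin":0},{"grip":1,"slide":[-0.002,-0.0002,0],"spin":0},{"grip":1,"slide":[-0.002,-0.0001,0],"spin":0}]'

```text
time_s: 10.18
ee_pos: [0.5555, 0.1275, 0.0798]
eef_rot: [-1.571, -0.001, 1.391]
force: [-4.3, 4.4, 14.5]
grip_width: 0.0002
```

Call:
step_arm --plan '[{"grip":1,"slide":[-0.002,0,0],"spin":0},{"grip":1,"slide":[-0.002,0,0],"spin":0},{"grip":1,"slide":[-0.002,0,0],"spin":0},{"grip":1,"slide":[-0.002,0,0],"spin":0},{"grip":1,"slide":[-0.002,0.0002,0],"spin":0},{"grip":1,"slide":[-0.002,0.0003,0],"spin":0},{"grip":1,"slide":[-0.002,0.0004,0],"spin":0},{"grip":1,"slide":[-0.002,0.0005,0],"spin":0},{"grip":1,"slide":[-0.002,0.0007,0],"spin":0}]'

```text
time_s: 10.93
ee_pos: [0.5522, 0.1088, 0.0776]
eef_rot: [-1.571, 0.0, 1.391]
force: [-5.1, -2.7, 13.0]
grip_width: 0.0008
```

```bash
python3 - <<'E'
from h import *
st();meas()
a=cams.camera("top"); s=cams.camera("scene")
cv2.imwrite("pics/topraw5.png",a);cv2.imwrite("pics/sceneraw5.png",s)
a=cv2.resize(a[145:180,215:255],None,fx=14,fy=14,interpolation=cv2.INTER_NEAREST); s=cv2.resize(s[205:235,225:260],None,fx=14,fy=14,interpolation=cv2.INTER_NEAREST)
h=max(a.shape[0],s.shape[0]);p=lambda i:cv2.copyMakeBorder(i,0,h-i.shape[0],0,0,0)
w=np.hstack([p(a),p(s)]);w=cv2.resize(w,None,fx=.75,fy=.75);cv2.imwrite("pics/c5.png",w)
def fl(n,roi):
    pass
E
```

```text
t 10.93 lane dx,dy mm [  0.6 -14.2] z 77.6 rot [-1.571  0.     1.391] F [-5.1 -2.7 13. ] w 0.0008
needle-gauge mm: [(8.8, 8, 47), (10.6, 13, 9)]
```

View pics/c5.png

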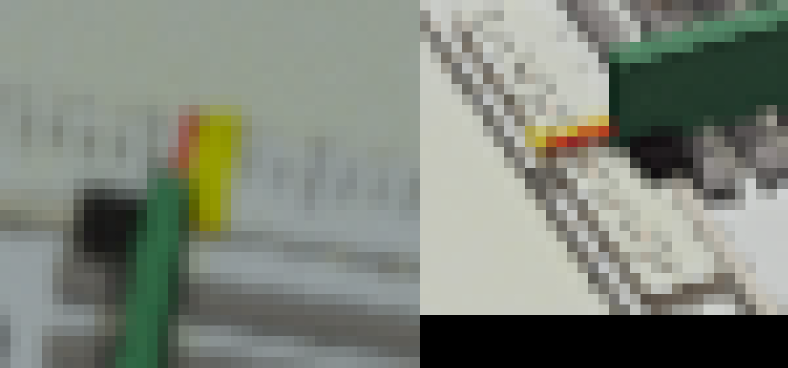

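The top zoom shows the needle touching the band's left edge, so about 8 mm remain. I'll cross-check using the fence's own displacement in the top view.

```bash
cat >> h.py <<'E'
def fences(im):
    f=im.astype(float); b,g,r=f[...,0],f[...,1],f[...,2]
    m=((g-r>25)&(g-b>8)).astype(np.uint8); m[:150]=0;m[235:]=0;m[:,:205]=0;m[:,290:]=0
    n,l,s,c=cv2.connectedComponentsWithStats(m); out=[]
    for i in range(1,n):
        if s[i,4]<100: continue
        v,u=np.nonzero(l==i); z=.067 if c[i][0]<252 else .062
        P=np.array([ray("top",q,z)[:2] for q in zip(u,v)]); out.append((float(np.median(P@ey)*1e3),float(np.mean(P@ey)*1e3),s[i,4]))
    return sorted(out)
E
python3 - <<'E'
from h import *
for n in("top0","topraw5"): 
    im=cv2.imread(f"pics/{n}.png");print(fences(im))
    a,na,y,ny=needle(im,"top",(200,145,285,180)); N=ray("top",a,.034)[:2]@ey*1e3;Y=ray("top",y,.0285)[:2]@ey*1e3; print(N,Y,N-Y)
s0=cv2.imread("pics/scene0.png");_,_,y,_=needle(s0,"scene",(218,195,262,240));Y=ray("scene",y,.0285)[:2]
s=cv2.imread("pics/sceneraw5.png");a,_,_,_=needle(s,"scene",(218,195,262,240));print("scene",(ray("scene",a,.034)[:2]-Y)@ey*1e3)
E
```

```text
[(-27.47829933813658, -27.454995898189612, np.int32(210)), (133.2724255516733, 133.21094637916377, np.int32(251))]
134.3170803379556 88.89544697092532 45.42163336703027
[(-27.457809336105306, -27.431576000739778, np.int32(219)), (97.3907559089097, 97.3864799194252, np.int32(248))]
97.94100883483404 89.29548156310774 8.645527271726294
scene 7.092897315134453
```

About 8.7 mm remain. I'll make a slightly shorter stroke and then measure.

Call:
step_arm --plan '[{"grip":1,"slide":[0,-0.0077,0],"spin":0},{"grip":1,"slide":[0.014,0,0],"spin":0},{"grip":1,"slide":[0.014,0,0],"spin":0},{"grip":1,"slide":[0,0.004,0],"spin":0},{"grip":1,"slide":[0,0.0025,0],"spin":0},{"grip":1,"slide":[0,0.0008,0],"spin":0},{"grip":1,"slide":[-0.002,-0.0006,0],"spin":0},{"grip":1,"slide":[-0.002,-0.0004,0],"spin":0},{"grip":1,"slide":[-0.002,-0.0004,0],"spin":0},{"grip":1,"slide":[-0.002,-0.0002,0],"spin":0},{"grip":1,"slide":[-0.002,-0.0001,0],"spin":0}]'

```text
time_s: 12.05
ee_pos: [0.5554, 0.1275, 0.0798]
eef_rot: [-1.571, -0.001, 1.391]
force: [-4.7, 4.1, 14.5]
grip_width: 0.0004
```

Call:
step_arm --plan '[{"grip":1,"slide":[-0.002,0,0],"spin":0},{"grip":1,"slide":[-0.002,0,0],"spin":0},{"grip":1,"slide":[-0.002,0,0],"spin":0},{"grip":1,"slide":[-0.002,0,0],"spin":0},{"grip":1,"slide":[-0.002,0.0002,0],"spin":0},{"grip":1,"slide":[-0.002,0.0003,0],"spin":0}]'

```text
time_s: 12.55
ee_pos: [0.5534, 0.1152, 0.0794]
eef_rot: [-1.571, -0.0, 1.391]
force: [-5.1, -0.6, 15.2]
grip_width: 0.0003
```

```bash
cat > m.py <<'E'
import sys
from h import *
k=sys.argv[1]
st()
a=cams.camera("top"); s=cams.camera("scene")
cv2.imwrite(f"pics/topraw{k}.png",a);cv2.imwrite(f"pics/sceneraw{k}.png",s)
F=fences(a);print("fence-based remaining",45.42-(133.24-F[1][0]),F)
N,na,_,_=needle(a,"top",(200,145,285,180));print("top needle",ray("top",N,.034)[:2]@ey*1e3-88.9,na)
s0=cv2.imread("pics/scene0.png");_,_,y,_=needle(s0,"scene",(218,195,262,240));Y=ray("scene",y,.0285)[:2]
N,na,_,_=needle(s,"scene",(218,195,262,240));print("scene",(ray("scene",N,.034)[:2]-Y)@ey*1e3,na)
a=cv2.resize(a[145:180,215:255],None,fx=14,fy=14,interpolation=cv2.INTER_NEAREST); s=cv2.resize(s[205:235,225:260],None,fx=14,fy=14,interpolation=cv2.INTER_NEAREST)
h=max(a.shape[0],s.shape[0]);p=lambda i:cv2.copyMakeBorder(i,0,h-i.shape[0],0,0,0)
w=cv2.resize(np.hstack([p(a),p(s)]),None,fx=.75,fy=.75);cv2.imwrite(f"pics/c{k}.png",w)
E
python3 m.py 6
```

```text
t 12.55 lane dx,dy mm [ 0.6 -7.8] z 79.4 rot [-1.571 -0.     1.391] F [-5.1 -0.6 15.2] w 0.0003
fence-based remaining 2.3681413856981948 [(-27.5605090910557, -27.552883259828384, np.int32(220)), (90.1881413856982, 90.14832231015342, np.int32(259))]
top needle 1.702563152042842 11
scene 0.8948898203128565 15
```

View pics/c6.png

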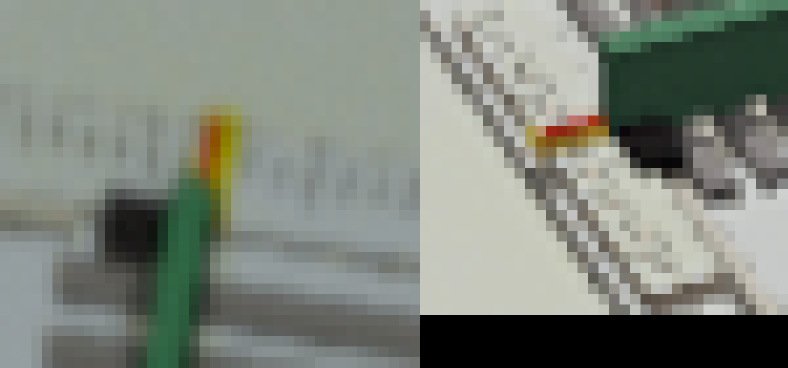

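The needle is inside the band but on its near side, with 0.9 to 2.4 mm remaining. I'll continue the same stroke 5 mm, then lift off.

Call:
step_arm --plan '[{"grip":1,"slide":[-0.002,0.0004,0],"spin":0},{"grip":1,"slide":[-0.002,0.0005,0],"spin":0},{"grip":1,"slide":[-0.001,0.0003,0],"spin":0},{"grip":1,"slide":[0,0,0],"spin":0}]'

```text
time_s: 12.98
ee_pos: [0.5524, 0.1096, 0.0779]
eef_rot: [-1.571, 0.0, 1.391]
force: [-3.5, -3.6, 12.8]
grip_width: 0.0003
```

Call:
step_arm --plan '[{"grip":1,"slide":[0,-0.003,0],"spin":0},{"grip":1,"slide":[0,-0.01,0],"spin":0},{"grip":1,"slide":[0,-0.03,0],"spin":0},{"grip":1,"slide":[0,-0.03,0],"spin":0},{"grip":1,"slide":[0,-0.03,0],"spin":0},{"grip":1,"slide":[0,0,0],"spin":0},{"grip":1,"slide":[0,0,0],"spin":0}]'

```text
time_s: 13.57
ee_pos: [0.5528, 0.1103, 0.1819]
eef_rot: [-1.574, -0.001, 1.391]
force: [0.7, -0.4, -1.1]
grip_width: 0.0006
```

```bash
python3 m.py 7
```

```text
t 13.57 lane dx,dy mm [  0.9 -12.7] z 181.9 rot [-1.574e+00 -1.000e-03  1.391e+00] F [ 0.7 -0.4 -1.1] w 0.0006
fence-based remaining 0.2955580194166316 [(-27.47829933813658, -27.454732580438655, np.int32(222)), (88.11555801941664, 88.10395670905713, np.int32(252))]
top needle -0.26911675693322934 13
scene -1.2051430895084716 12
```

View pics/c7.png

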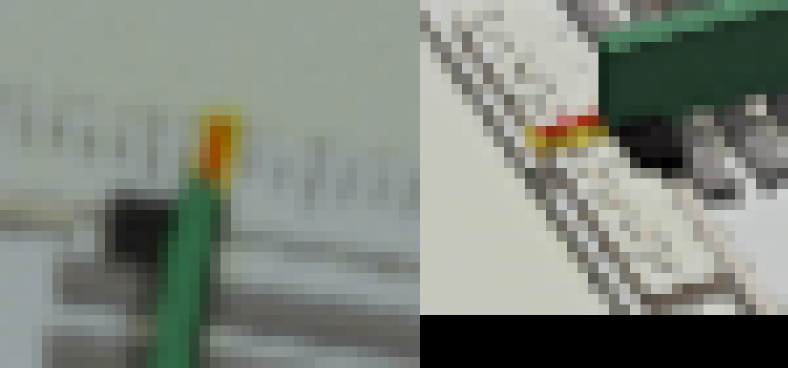

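View pics/sceneraw7.png

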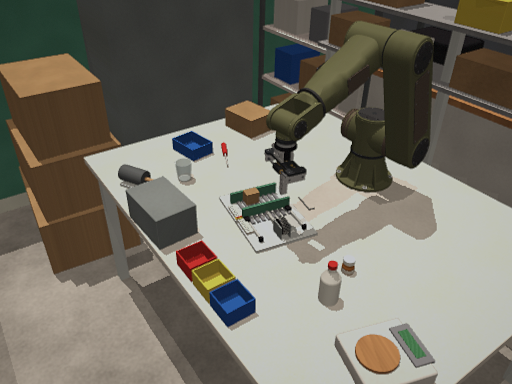

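The needle is centred in the band in the top zoom (218,140). In the scene view it sits towards the far side, as expected for a raised bar. The bystanders look unmoved and the fingers are clear, so I'm handing in.

```bash
python3 - <<'E'
from station import hand_in
print(hand_in())
E
```

```text
the job is handed in; nothing more can be done
None
```

I rolled the wheel with the shut fingertips in six strokes along its arc, and the fence closed about 45 mm until the red needle lay in the yellow band. I then lifted the fingers about 100 mm clear and handed in at roughly 13.7 s.

- **Needle offset:** After lift-off, three estimates of its distance from the band's middle line were +0.3 mm (fence shift, top view), -0.3 mm (needle, top view) and -1.2 mm (scene view). All are inside the ±4 mm limit.
- **Disagreement between views:** During the strokes the scene view differed from the top view by up to about 4 mm. I put this down to coarse pixels and the needle's height above the strip, and trusted the top view.
- **Forces:** Readings taken after each move showed pressing force mostly 5 to 15 N. On the first stroke it briefly reached 20 N before I eased off, above the suggested 4 to 15 N but below the 40 N limit. It was near zero after lift-off.
- **Bystanders:** They looked unmoved in the last scene picture. I checked this by eye and did not measure their positions.

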